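# Set the carrier-gas dial to its pointer and lock it

### The job

On the gas flow controller, push the big dial round by the side of its fin until the black index line on the dial lines up with the tip of the little dark-steel set-point pointer, then push the lock slide fully home towards the dial. Only push with the fingers, never pinch the fin or the slide's tab from both sides, and leave the set-point pointer and all the loose things where they are.

Things in the scene. Friction and masses are not known exactly. Their poses are not given: they have to be found in the camera images.
- controller: fixed white box, 230 (its x) x 315 (its y) x 60 mm high, standing on the table; origin on the table directly below the dial's axis; the box spans x -115..115 mm and y -115..200 mm from it. Its -x side, with the scale, faces roughly towards the robot, z is up. The dial is on its top, the lock slide on the +y side of the dial. A scale line is engraved every 10 degrees round the -x half of the dial (every third one longer), 74 to 89 mm from the axis
- dial_axis (a point): centre of the dial's flat upper face, 76 mm above the table. Dial: bare aluminium disc with a knurled black edge, 140 mm in diameter, 14 mm thick, upper face 76 mm above the table; a flat hub 24 mm in diameter and 4 mm high at its centre
- dial_index (a point): outer end of the black index line on the dial's upper face, 72 mm from the dial's axis; the line is radial, 18 mm long, 4 mm wide, and lies straight outward from the fin
- fin_top (a point): middle of the top of the dial's black fin, 106 mm above the table, 35 mm from the axis. The fin stands 30 mm up from the dial face, is 32 mm long radially (19 to 51 mm from the axis) and 18 mm thick; its two flat side faces are pushed to turn the dial: pushing the one that looks clockwise (seen from above) turns the dial counter-clockwise
- dial (a joint): dial angle in rad, grows counter-clockwise seen from above; 0 when the index points along the controller's -x; range -1.6..1.6. It starts 0.6 to 2.1 rad clockwise of the pointer, turns with about 0.12 N m of friction (about 3.5 N at the fin) and stays where it is left
- setpoint_tip (a point): tip of the dark-steel set-point pointer that stands on the scale, 72 mm from the dial's axis, 65 mm above the table: a needle 4 mm wide and 16 mm long with an 18 x 20 x 10 mm block outside it, all below the dial's upper face. The index line must point at it. The pointer can be shifted by a hard knock: do not move it
- lock_top (a point): middle of the top of the grey tab of the lock slide, 97 mm above the table; tab 44 mm (controller x) by 20 mm (along its travel) by 30 mm high, on a thin aluminium slide whose bed is 60 mm above the table, with 6 mm high rails either side. It slides along the controller's -y, towards the dial: push its outer (+y) face
- lock (a joint): lock slide travel in m: 0 to 0.005 at the start, out; 0.030 fully home against its stop by the dial; grows towards the dial (controller's -y); about 2 N of friction, stays where it is left, does not hold the dial by itself
- vial_a: loose bystander, not part of the job; leave it standing/lying. Small amber vial with black cap, 22 mm in diameter, 45 mm high, standing on the controller's top at its far -y corner; origin at its underside
- vial_b: loose bystander, not part of the job; leave it standing/lying. The same vial at the far +y part of the controller's top, 45 mm high; origin at its underside
- jar: loose bystander, not part of the job; leave it standing/lying. Clear screw jar, 52 mm in diameter, 60 mm high, beside the controller on its -y side; origin at its underside
- wrench: loose bystander, not part of the job; leave it standing/lying. Steel wrench lying flat, beyond the controller's +y side; origin under its middle
- beaker: loose bystander, not part of the job; leave it standing/lying. Glass beaker 68 mm in diameter, 90 mm high, at the left; origin at its underside
- flask: loose bystander, not part of the job; leave it standing/lying. Amber reagent bottle 70 mm in diameter, 140 mm high, at the right; origin at its underside
- mouse: loose bystander, not part of the job; leave it standing/lying. Black computer mouse, 100 x 60 x 32 mm, at the left; origin at its underside

How it is judged (in metres and radians):
On the way, in this order (a step that is already met when the one before it is completed fails the run):
1. the index line is turned to the set-point pointer, within 5 mm at the dial's rim, and stands still while the lock is still out (horizontal distance between dial_index and setpoint_tip below 0.005 m and velocity of joint dial between -0.05 and 0.05 rad/s and value of joint lock below 0.012 m), for 0.3 s.
2. the lock slide is pushed home, with the index still on the pointer (horizontal distance between dial_index and setpoint_tip below 0.005 m and value of joint lock above 0.027 m), for 0.2 s.
At the end, for the whole second after the job is handed in: The end of the index line is within 5 mm (about 4 degrees, under half a scale division) of the set-point pointer's tip, the dial is still, the lock slide is within 3 mm of fully home, and the pointer is where it was (all of step 2 and velocity of joint dial between -0.05 and 0.05 rad/s and distance of setpoint_tip from where it was at the start of the episode below 0.004 m); the robot touches nothing.
It fails at once if the fin is pinched: pressed on both faces at once (contact force between the fingers and dial_c0 above 1.5 N and contact force between the fingers and dial_c1 above 1.5 N).
It fails at once if the lock's tab is pinched: pressed on both faces at once (contact force between the fingers and lock_c0 above 1.5 N and contact force between the fingers and lock_c1 above 1.5 N).
It fails at once if the set-point pointer is moved more than 4 mm (distance of setpoint_tip from where it was at the start of the episode above 0.004 m).
It fails at once if a loose bystander is moved more than 15 mm, lifted or carried (distance of any of vial_a, vial_b, jar, wrench, beaker, flask, mouse from where it was at the start of the episode above 0.015 m).
It fails at once if a vial, the jar, the beaker or the bottle is tipped over (angle between any of vial_a, vial_b, jar, beaker, flask's own z axis and vertical above 0.5 rad).
It also fails if it takes over 51 s, if anything falls off the work surface, if the arm or the gripper's body presses on something with over 40 N, if the wrist force passes 120 N, or if a joint passes its speed limit or range.

### The arm

A 7-joint arm with a two-finger parallel gripper is mounted at the origin on the work surface. World frame = base frame: x ahead of the robot, y to its left, z up, the work surface at z = 0. Lengths are in mm, angles in rad, forces in N, time in s.
With the tool pointing down it reaches from about 425 to 1025 mm from the base axis. Payload 9.4 kg.
Tool frame: the origin (TCP) lies at the very end of the fingers, on their centre line; the grasp point (between the pads) lies 19 mm behind it; y points along the fingers, x is the direction in which the jaws open and shut, and the axes are right-handed (so a half turn about y gives the same grasp; the last joint's range is limited). The gripper opens to 93 mm and grips with 3 to 60 N. Pads are 15 mm wide; open, the fingers measure 128 mm over their backs; the gripper's body (75 mm by 188 mm) begins 65 mm behind the grasp point.
Start: joints at [-1.316, 0.599, -0.003, 1.599, 0.002, 0.943, -0.08], TCP at [236.17, 685.454, 218.618] pointing down, gripper open.
Joint ranges: [-2.57, 2.57], [-0.35, 1.97], [-1.29, 1.29], [0.11, 2.56], [-1.05, 4.19], [0.11, 1.86], [-2.63, 2.63]. Speed limits (rad/s): [2.22, 2.22, 3.01, 3.01, 3.14, 3.14, 3.14].

### API

Orientations are given as a 3x3 rotation matrix whose columns are the frame's x, y, z axes.
In Python, from cell import manip gives the robot as it stands.
- The arm moves only by the tool arm_command, never from a script. Its arguments are lists of equal length, an entry for each row: "linear": the shift along the tool's x, y, z in cm, a list of three; "dr": the turn, a rotation vector about the tool's x, y, z in degrees, a list of three; "fingers": the closure, from -1 (fully open) to 1 (shut). In form: {"linear": [[dx, dy, dz], ...], "dr": [[wx, wy, wz], ...], "fingers": [fingers, ...]}. A call has 1 to 10 rows; each row shifts and turns the commanded pose from where the row before left it, along the tool's axes as they then stand; what a row does not reach is not made up. A row lasts 1/8 s, in which the tool goes at most 62.5 mm and 10.7 degrees, less where a joint would pass 70% of its speed; a pose out of reach is approached as far as the arm can. A call is refused whole if a number of a shift passes 6.25 or a number of a turn 10.7, either way. A call with a gripper value outside its range is refused whole. The fingers move at their own pace and stop on an object; "force" is the grip in N (left out, the last holds). Time passes only in rows, so rows that do not move let the fingers close. It gives the time, the measured TCP pose, the force and the opening at its end, in the units of the state.
- manip.state(): the state, without advancing time (a new reading comes with each control period).
- manip.camera(name): name is "side" or "top"; returns the picture (480x640x3 uint8, blue, green, red); there is no depth.
- manip.get_calibration(name): a dict with "mtx" (3x3 intrinsics, pixels), "xyz" and "attitude" of the camera in the world. Camera axes: x right, y down, z forward; pixel columns grow to the right and rows downward; lengths in mm; the calibration is good to about 2 mm. A picture is of the moment at which its call begins. get_calibration takes no time and is no camera call.
- manip.sign_off(): hands the job in, once; it reports no verdict.
The state is a dict: "t": time; "qpos": joint angles; "qvel": joint speeds; "tau": joint torques, N m; "eef_pos": TCP position; "eef_rot": TCP orientation; "ft_force": force on the tool from outside, world axes, zero at the start; "moment": the same for the moment, N m; "grip_width": finger opening in mm.
Only numpy, scipy, OpenCV 4.12 (cv2) and the standard library are available. Lean on these libraries where they do the work, as an engineer would, in place of code of your own. Each camera call takes 0.05 s, during which the arm holds its last target. There are 200 camera calls.

## Working session

There is one attempt and no reset: what is moved stays moved. The work goes in short steps, Python scripts to look and compute and a tool call to move; the robot and the scene stay as the last step left them, time stands still between calls to the robot, and variables do not carry over. Pictures are saved under pics/ and viewed, about 8 in all and at most 12, crops included, and the job is handed in when it is done.

Besides the shell and the picture viewer there is one more tool, called in YAML: its name, and indented under it one key for each argument. arm_command: Moves the arm, as the interface text tells. Its arguments: {"type":"object","properties":{"linear":{"type":"array","items":{"type":"array","items":{"type":"number"}}},"dr":{"type":"array","items":{"type":"array","items":{"type":"number"}}},"fingers":{"type":"array","items":{"type":"number"}},"force":{"type":"number"}},"required":["linear","dr","fingers"]}

```bash
mkdir -p pics; ls; python3 - <<'E'
from cell import manip
import cv2,numpy as np
np.set_printoptions(precision=4,suppress=True)
s=manip.state();print(s['t'],s['eef_pos'],s['eef_rot'],s['grip_width'])
for n in('top','side'):
    cv2.imwrite(f'pics/{n}0.png',manip.camera(n));c=manip.get_calibration(n);print(n,c)
E
```

```text
pics
0.0 [236.0039 685.0168 217.7791] [[ 0.3256 -0.0003 -0.9455]
 [ 0.9455 -0.0015  0.3256]
 [-0.0015 -1.     -0.0001]] 93.09513663420066
top {'mtx': array([[445.6928,   0.    , 315.4596],
       [  0.    , 445.6928, 232.5809],
       [  0.    ,   0.    ,   1.    ]]), 'xyz': array([ 449.7524,  -16.3528, 1040.8514]), 'attitude': array([[ 0.0046, -0.9915,  0.1303],
       [-0.9998, -0.0068, -0.0161],
       [ 0.0169, -0.1302, -0.9913]])}
side {'mtx': array([[491.6415,   0.    , 316.6758],
       [  0.    , 491.6415, 231.2884],
       [  0.    ,   0.    ,   1.    ]]), 'xyz': array([ 325.9806, -880.4514,  880.6244]), 'attitude': array([[ 0.9574, -0.1966,  0.2113],
       [-0.2885, -0.6294,  0.7215],
       [-0.0088, -0.7518, -0.6593]])}
```

View pics/top0.png

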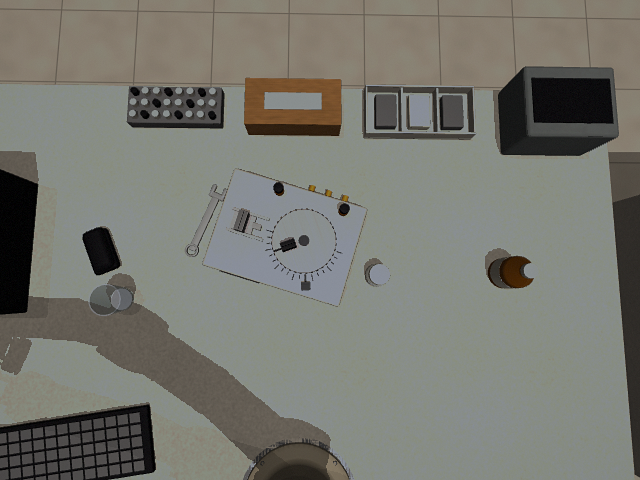

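View pics/side0.png

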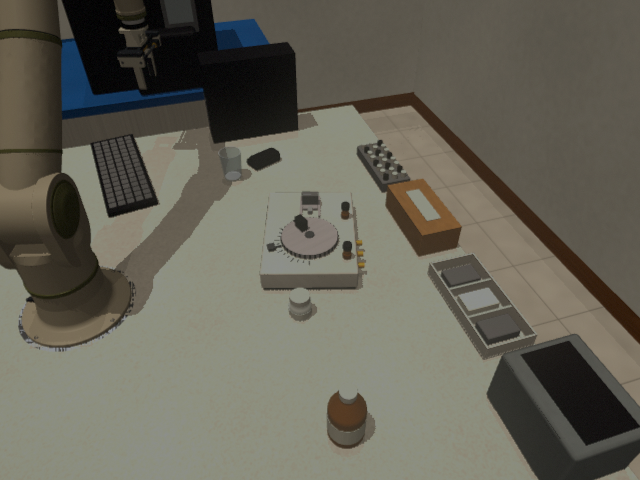

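The top view shows the dial centre near (304,240), the index at about (274,250) and the pointer block at (306,286). The lock tab is at (243,220) and the vials are at (279,188) and (344,209). The side view agrees with this layout. Next I'll enlarge and measure.

```bash
cat > h.py <<'E'
import numpy as np,cv2
from cell import manip
np.set_printoptions(precision=2,suppress=True)
def ray(n,uv,z):
    c=manip.get_calibration(n);d=c['attitude']@np.linalg.inv(c['mtx'])@np.r_[uv,1.]
    return c['xyz']+d*(z-c['xyz'][2])/d[2]
def proj(n,p):
    c=manip.get_calibration(n);q=c['mtx']@c['attitude'].T@(np.asarray(p,float)-c['xyz']);return q[:2]/q[2]
E
python3 - <<'E'
from h import *
im=cv2.imread('pics/top0.png')
a=cv2.resize(im[165:311,195:375],None,fx=4.4,fy=4.1,interpolation=cv2.INTER_CUBIC)
cv2.imwrite('pics/c1.png',a);print(a.shape)
s=cv2.imread('pics/side0.png')
cv2.imwrite('pics/c2.png',cv2.resize(s[180:300,250:380],None,fx=5,fy=5,interpolation=cv2.INTER_CUBIC))
# box top outline: white mask
hsv=cv2.cvtColor(im,cv2.COLOR_BGR2HSV)
print(im[215,330],im[200,400],im[290,280],im[300,250])
E
```

```text
(599, 792, 3)
[146 142 137] [133 144 138] [136 141 136] [139 143 137]
```

View pics/c1.png

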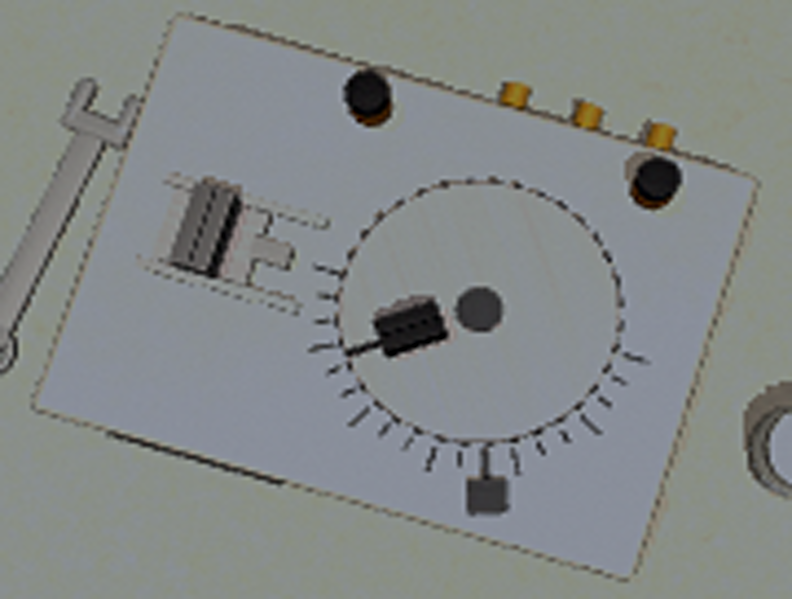

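View pics/c2.png

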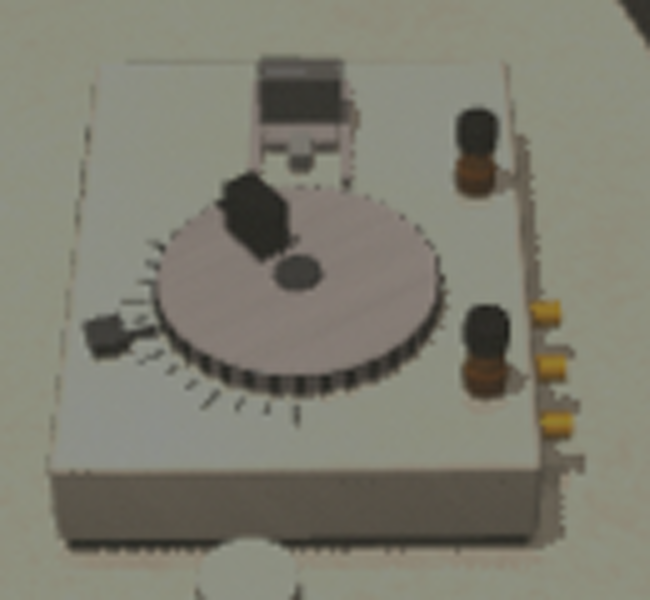

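The crop gives these positions (crop pixels): box corners at about (178,13), (758,180), (632,580) and (35,408). The hub is at (479,310), the index end at (346,353), and the pointer block at (488,496) with its needle tip near (486,447). The tab is at (205,228).

```bash
cat >> h.py <<'E'
def cen(n,im,box,thr):
    x0,y0,x1,y1=box;g=cv2.cvtColor(im,cv2.COLOR_BGR2GRAY)[y0:y1,x0:x1].astype(float)
    w=np.clip(thr-g,0,None);ys,xs=np.mgrid[y0:y1,x0:x1];return np.array([(w*xs).sum(),(w*ys).sum()])/w.sum()
E
python3 - <<'E'
from h import *
im=cv2.imread('pics/top0.png')
C=lambda x,y:np.array([(x+.5)/4.4-.5+195,(y+.5)/4.1-.5+165])
P=[ray('top',C(*p),60)[:2] for p in((178,13),(758,180),(632,580),(35,408))]
A,B,D,E=P  # +x+y, +x-y, -x-y, -x+y
print('sides',*(np.linalg.norm(a-b) for a,b in((A,B),(B,D),(D,E),(E,A))))
ey=(A-B)+(E-D);ey/=np.linalg.norm(ey);ex=np.array([ey[1],-ey[0]])
yaw=np.arctan2(ex[1],ex[0]);print('yaw',yaw)
ctr=sum(P)/4;print('axis from box',ctr-ey*42.5)
hub=cen('top',im,(298,234,311,247),105);print(hub,ray('top',hub,80))
ax=ray('top',hub,80)[:2]
def loc(p):d=p[:2]-ax;return np.array([d@ex,d@ey])
def ang(l):return np.arctan2(-l[1],-l[0])
for nm,p,z in(('idx out',(346,353),76),('idx in',(382,342),76),('fintop',(412,322),106),('block',(488,496),70),('needle',(486,462),67),('tip',(486,445),66),('lock',(205,228),97),('vialb',(367,90),105),('viala',(656,178),105)):
    w=ray('top',C(*p),z);l=loc(w);print(nm,w,l,np.hypot(*l),'ang',ang(l))
blk=cen('top',im,(300,280,312,292),110);l=loc(ray('top',blk,70));print('blk',blk,l,ang(l))
S=lambda x,y:np.array([(x+.5)/5-.5+250,(y+.5)/5-.5+180])
for nm,p,z in(('hub',(298,272),80),('block',(107,332),70),('locktop',(300,73),97),('needle',(147,333),67)):
    w=ray('side',S(*p),z);l=loc(w);print('side',nm,w,l,ang(l))
w=ray('side',S(298,272),80)
print('block rel side hub ang',ang(loc(ray('side',S(107,332),70))-loc(w)))
E
```

```text
sides 310.6824606042734 225.49513275253778 310.45013440315364 227.0396048987971
yaw -0.29491570264306133
axis from box [558.57  -7.04]
[303.43 240.12] [559.37  -5.96  80.  ]
idx out [536.26  59.32  76.  ] [-41.09  55.74] 69.2485770695959 ang -0.9356307081336747
idx in [542.21  41.68  76.  ] [-30.26  40.6 ] 50.63641046165678 ang -0.9301903730070129
fintop [549.75  25.68 106.  ] [-18.4   27.47] 33.06835515271223 ang -0.9805647533446061
block [461.56 -11.18  70.  ] [-92.07 -33.43] 97.95130799300247 ang 0.3482892573166579
needle [479.5  -10.05  67.  ] [-75.24 -27.13] 79.9768085923936 ang 0.34603624530521676
tip [488.52  -9.97  66.  ] [-66.62 -24.43] 70.95972694002529 ang 0.3514759120684375
lock [599.34 127.19  97.  ] [ -0.45 139.02] 139.01913505858172 ang -1.5675307785333168
vialb [671.69  49.16 105.  ] [91.45 85.39] 125.11766845600368 ang -2.390450579033449
viala [626.03 -91.66 105.  ] [ 88.7  -62.63] 108.57895242889026 ang 2.5267772794687042
blk [305.06 285.21] [-91.57 -32.24] 0.3384908014080907
side hub [562.13  -8.5   80.  ] [ 3.38 -1.63] 2.691990440937612
side block [464.61 -12.11  70.  ] [-88.88 -33.43] 0.3597581141105968
side locktop [602.17 125.15  97.  ] [  2.84 137.89] -1.5914060825633494
side needle [483.54 -15.38  67.  ] [-69.82 -31.06] 0.41856612978852137
block rel side hub ang 0.3319507257317119
```

Axis is about (560,-7), the pointer is at dial angle about 0.345 and the index at about -0.933. The index radius (~70 mm), box sides and lock position all agree with the given sizes. So I need to turn the dial about 1.28 rad counter-clockwise. I'll write a planner that prints the rows.

```bash
cat >> h.py <<'E'
def plan(way,pose=None):
    """way: list of (x,y,z,yaw_deg of tool x,rows), tool down; prints rows (cm, deg)"""
    s=manip.state();p=np.array(s['eef_pos']);R=s['eef_rot'];y=np.degrees(np.arctan2(R[1,0],R[0,0]))
    if pose: p,y=np.array(pose[:3],float),pose[3]
    L=[];D=[]
    for x1,y1,z1,yw,n in way:
        p0,yy=p.copy(),y
        for i in range(1,n+1):
            q=p0+(np.array([x1,y1,z1])-p0)*i/n;yn=yy+(yw-yy)*i/n
            a=np.radians(y);d=q-p
            l=np.round([(d[0]*np.cos(a)+d[1]*np.sin(a))/10,-d[2]/10,(-d[0]*np.sin(a)+d[1]*np.cos(a))/10*1],2)
            r=round(-(yn-y),1)
            # tool z = x cross y with y down
            zt=np.cross([np.cos(a),np.sin(a),0],[0,0,-1]);l[2]=round(d@zt/10,2)
            p=p+l[0]*10*np.array([np.cos(a),np.sin(a),0])+l[1]*10*np.array([0,0,-1])+l[2]*10*zt
            y-=r;L.append([float(v) for v in l]);D.append([0,r,0])
    for i in range(0,len(L),10):print(L[i:i+10],D[i:i+10])
    print('end',p,y)
def st():
    s=manip.state();R=s['eef_rot'];print('t',round(s['t'],2),np.array(s['eef_pos']),'yaw',round(float(np.degrees(np.arctan2(R[1,0],R[0,0]))),2),'tilt',R[2,1],'F',np.array(s['ft_force']),'q',np.array(s['qpos']),'w',s['grip_width'])
E
python3 - <<'E'
from h import *
plan([(592,41,218,71,14),(592,41,150,20,6)])
E
```

```text
[[-3.52, -0.0, -3.9], [-3.52, -0.0, -3.9], [-3.52, -0.0, -3.91], [-3.53, -0.01, -3.9], [-3.52, 0.0, -3.9], [-3.52, 0.0, -3.9], [-3.52, 0.0, -3.91], [-3.52, -0.0, -3.9], [-3.52, -0.0, -3.9], [-3.52, -0.0, -3.9]] [[0, np.float64(-0.0), 0], [0, np.float64(-0.0), 0], [0, np.float64(-0.0), 0], [0, np.float64(-0.0), 0], [0, np.float64(-0.0), 0], [0, np.float64(-0.0), 0], [0, np.float64(-0.0), 0], [0, np.float64(-0.0), 0], [0, np.float64(-0.0), 0], [0, np.float64(-0.0), 0]]
[[-3.53, -0.0, -3.91], [-3.52, -0.01, -3.9], [-3.52, 0.0, -3.9], [-3.52, 0.0, -3.9], [-0.0, 1.13, -0.0], [-0.0, 1.14, -0.0], [-0.0, 1.13, -0.0], [0.0, 1.13, -0.0], [0.0, 1.14, -0.0], [0.0, 1.13, -0.0]] [[0, np.float64(-0.0), 0], [0, np.float64(-0.0), 0], [0, np.float64(-0.0), 0], [0, np.float64(-0.0), 0], [0, np.float64(8.5), 0], [0, np.float64(8.5), 0], [0, np.float64(8.5), 0], [0, np.float64(8.5), 0], [0, np.float64(8.5), 0], [0, np.float64(8.5), 0]]
end [591.98  41.02 150.02] 19.993218426736135
```

arm_command:
  linear:
    - [-3.5, 0, -3.9]
    - [-3.5, 0, -3.9]
    - [-3.5, 0, -3.9]
    - [-3.5, 0, -3.9]
    - [-3.5, 0, -3.9]
    - [-3.5, 0, -3.9]
    - [-3.5, 0, -3.9]
    - [-3.5, 0, -3.9]
    - [-3.5, 0, -3.9]
    - [-3.5, 0, -3.9]
  dr:
    - [0, 0, 0]
    - [0, 0, 0]
    - [0, 0, 0]
    - [0, 0, 0]
    - [0, 0, 0]
    - [0, 0, 0]
    - [0, 0, 0]
    - [0, 0, 0]
    - [0, 0, 0]
    - [0, 0, 0]
  fingers: [1, 1, 1, 1, 1, 1, 1, 1, 1, 1]
  force: 30

```text
t: 1.35
eef_pos: [491.5, 225.9, 218.5]
eef_rot: [[0.326, -0.0, -0.946], [0.946, -0.0, 0.326], [-0.0, -1.0, 0.0]]
ft_force: [1.5, 0.2, 0.6]
grip_width: 0.8
```

arm_command:
  linear:
    - [-3.5, 0, -3.9]
    - [-3.5, 0, -3.9]
    - [-3.5, 0, -3.9]
    - [-3.5, 0, -3.9]
    - [0, 1.1, 0]
    - [0, 1.1, 0]
    - [0, 1.1, 0]
    - [0, 1.1, 0]
    - [0, 1.1, 0]
    - [0, 1.1, 0]
  dr:
    - [0, 0, 0]
    - [0, 0, 0]
    - [0, 0, 0]
    - [0, 0, 0]
    - [0, 8.5, 0]
    - [0, 8.5, 0]
    - [0, 8.5, 0]
    - [0, 8.5, 0]
    - [0, 8.5, 0]
    - [0, 8.5, 0]
  fingers: [1, 1, 1, 1, 1, 1, 1, 1, 1, 1]

```text
t: 2.6
eef_pos: [592.6, 44.3, 152.0]
eef_rot: [[0.941, -0.001, -0.337], [0.337, -0.0, 0.941], [-0.001, -1.0, -0.0]]
ft_force: [-0.6, 1.0, -0.1]
grip_width: 0.3
```

```bash
python3 - <<'E'
from h import *
st()
a=manip.camera('top');b=manip.camera('side')
cv2.imwrite('pics/t1.png',a);cv2.imwrite('pics/s1.png',b)
cv2.imwrite('pics/v1.png',np.hstack([cv2.resize(a[140:310,200:380],(400,378)),cv2.resize(b[120:290,230:410],(400,378))]))
E
```

```text
t 2.6 [592.56  44.32 152.03] yaw 19.71 tilt -0.9999998470175178 F [-0.6   1.   -0.11] q [-0.36  0.54  0.27  1.98 -0.23  0.65  0.41] w 0.2714630878522873
```

View pics/v1.png

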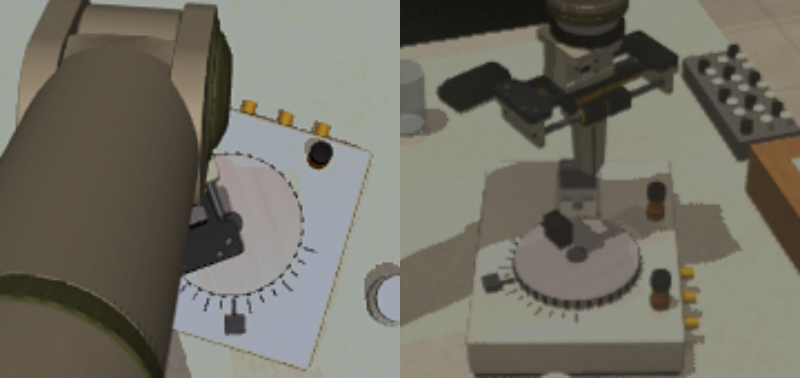

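Side view: the closed fingers hang over the far side of the fin and clear of the vials. I'm going down, then pushing round an arc about the axis, stopping about 10° short.

```bash
cat >> h.py <<'E'
AX=np.array([560.,-6.8])
def tool(yaw,r=38.,d=26.7):
    a=np.radians(yaw);n=np.array([np.cos(a),np.sin(a)]);u=np.array([-n[1],n[0]]);return AX+r*u+d*n
E
python3 - <<'E'
from h import *
w=[(592.5,44.3,88,19.7,4),(*tool(19.7),88,19.7,4)]
for y in np.arange(23.7,84,4): w.append((*tool(y),88,y,1))
plan(w)
E
```

```text
[[0.01, 1.58, -0.01], [0.01, 1.59, -0.01], [0.01, 1.58, -0.01], [0.01, 1.59, -0.01], [-0.53, -0.0, 0.02], [-0.52, -0.0, 0.02], [-0.53, -0.0, 0.02], [-0.53, -0.0, 0.03], [-0.27, -0.0, 0.17], [-0.27, -0.0, 0.18]] [[0, np.float64(0.1), 0], [0, np.float64(0.0), 0], [0, np.float64(0.1), 0], [0, np.float64(0.0), 0], [0, np.float64(0.0), 0], [0, np.float64(0.0), 0], [0, np.float64(0.0), 0], [0, np.float64(0.0), 0], [0, np.float64(-4.0), 0], [0, np.float64(-4.0), 0]]
[[-0.27, -0.0, 0.18], [-0.27, -0.0, 0.17], [-0.28, -0.0, 0.18], [-0.27, -0.0, 0.18], [-0.27, -0.0, 0.17], [-0.27, -0.0, 0.18], [-0.27, -0.0, 0.18], [-0.27, -0.0, 0.18], [-0.28, -0.0, 0.17], [-0.27, -0.0, 0.18]] [[0, np.float64(-4.0), 0], [0, np.float64(-4.0), 0], [0, np.float64(-4.0), 0], [0, np.float64(-4.0), 0], [0, np.float64(-4.0), 0], [0, np.float64(-4.0), 0], [0, np.float64(-4.0), 0], [0, np.float64(-4.0), 0], [0, np.float64(-4.0), 0], [0, np.float64(-4.0), 0]]
[[-0.27, -0.0, 0.18], [-0.27, -0.0, 0.17], [-0.27, -0.0, 0.18], [-0.27, -0.0, 0.18]] [[0, np.float64(-4.0), 0], [0, np.float64(-4.0), 0], [0, np.float64(-4.0), 0], [0, np.float64(-4.0), 0]]
end [525.14  23.94  87.95] 83.7130316033915
```

arm_command:
  linear:
    - [0, 1.6, 0]
    - [0, 1.6, 0]
    - [0, 1.6, 0]
    - [0, 1.6, 0]
    - [-0.5, 0, 0]
    - [-0.5, 0, 0]
    - [-0.5, 0, 0]
    - [-0.6, 0, 0.1]
    - [-0.27, 0, 0.18]
    - [-0.27, 0, 0.18]
  dr:
    - [0, 0, 0]
    - [0, 0, 0]
    - [0, 0, 0]
    - [0, 0, 0]
    - [0, 0, 0]
    - [0, 0, 0]
    - [0, 0, 0]
    - [0, 0, 0]
    - [0, -4, 0]
    - [0, -4, 0]
  fingers: [1, 1, 1, 1, 1, 1, 1, 1, 1, 1]

```text
t: 3.95
eef_pos: [567.3, 39.5, 89.2]
eef_rot: [[0.882, 0.003, -0.471], [0.471, 0.0, 0.882], [0.003, -1.0, -0.001]]
ft_force: [3.2, 0.4, -2.6]
grip_width: 0.5
```

```bash
python3 -c "
from h import *
st()"
```

```text
t 3.95 [567.3   39.53  89.22] yaw 28.13 tilt -0.9999958650587941 F [ 3.25  0.41 -2.57] q [-0.29  0.6   0.18  2.08 -0.22  0.48  0.54] w 0.48112674593829535
```

The contact force of about 3.3 N is what the fin should give, so I'm continuing round the arc.

arm_command:
  linear:
    - [-0.27, 0, 0.18]
    - [-0.27, 0, 0.17]
    - [-0.28, 0, 0.18]
    - [-0.27, 0, 0.18]
    - [-0.27, 0, 0.17]
    - [-0.27, 0, 0.18]
    - [-0.27, 0, 0.18]
    - [-0.27, 0, 0.18]
    - [-0.28, 0, 0.17]
    - [-0.27, 0, 0.18]
  dr:
    - [0, -4, 0]
    - [0, -4, 0]
    - [0, -4, 0]
    - [0, -4, 0]
    - [0, -4, 0]
    - [0, -4, 0]
    - [0, -4, 0]
    - [0, -4, 0]
    - [0, -4, 0]
    - [0, -4, 0]
  fingers: [1, 1, 1, 1, 1, 1, 1, 1, 1, 1]

```text
t: 5.2
eef_pos: [535.9, 33.1, 89.1]
eef_rot: [[0.372, 0.002, -0.928], [0.928, 0.001, 0.372], [0.002, -1.0, -0.002]]
ft_force: [1.1, 3.2, -1.3]
grip_width: 0.5
```

```bash
python3 - <<'E'
from h import *
st();s=manip.state();print('nominal',tool(68))
a=manip.camera('top');b=manip.camera('side')
cv2.imwrite('pics/t2.png',a);cv2.imwrite('pics/s2.png',b)
cv2.imwrite('pics/v2.png',np.hstack([cv2.resize(a[180:310,220:360],(400,371)),cv2.resize(b[190:280,255:350],(400,379),interpolation=cv2.INTER_CUBIC)[:371]]))
E
```

```text
t 5.2 [535.93  33.12  89.14] yaw 68.17 tilt -0.9999973264999805 F [ 1.07  3.2  -1.29] q [-0.16  0.57 -0.02  2.14  0.02  0.43  1.  ] w 0.52164628016082
nominal [534.77  32.19]
```

View pics/v2.png

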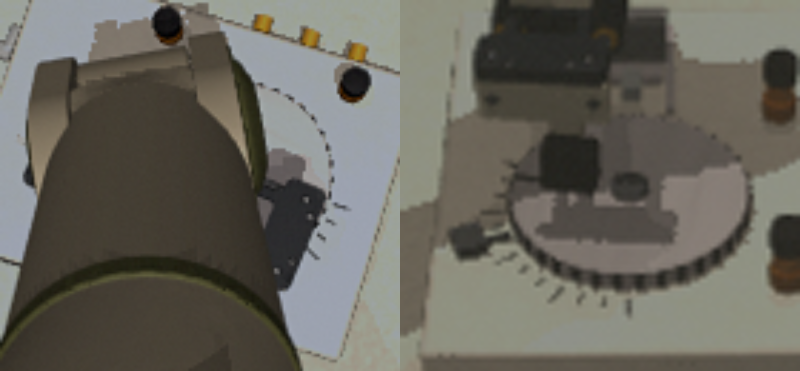

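In the side view the index ends at about (511,179) and the pointer tip is at about (507,236), so the index is still short of it. I'll measure both angles from this view.

```bash
python3 - <<'E'
from h import *
S=lambda x,y:np.array([255+(x-399.5)*95/400-.5,190+(y+.5)*90/379-.5])
ex=np.array([np.cos(-.295),np.sin(-.295)]);ey=np.array([-ex[1],ex[0]])
hub=ray('side',S(630,182),80);print(hub)
for n,p,z in(('idxout',(511,178),76),('idxin',(538,180),76),('tip',(507,236),66),('blk',(469,239),70)):
    d=(ray('side',S(*p),z)-hub)[:2];l=np.array([d@ex,d@ey]);print(n,l,np.hypot(*l),np.arctan2(-l[1],-l[0]))
st()
E
```

```text
[563.43  -4.39  80.  ]
idxout [-70.33   8.63] 70.85591526167596 -0.12212747864162675
idxin [-54.32   6.73] 54.7349276190882 -0.12320062287959657
tip [-70.96 -30.77] 77.34729919514078 0.4090905504652863
blk [-92.19 -37.44] 99.50237478905024 0.3858201801436603
t 5.3 [535.54  32.62  89.1 ] yaw 68.05 tilt -0.9999989275691331 F [-0.03  2.22  0.29] q [-0.16  0.57 -0.02  2.14  0.02  0.43  1.  ] w 0.7118659739303699
```

arm_command:
  linear:
    - [-0.27, 0, 0.18]
    - [-0.27, 0, 0.18]
    - [-0.27, 0, 0.18]
    - [-0.27, 0, 0.18]
    - [-0.27, 0, 0.18]
    - [-0.13, 0, 0.09]
    - [-0.13, 0, 0.09]
    - [0, 0, 0]
  dr:
    - [0, -4, 0]
    - [0, -4, 0]
    - [0, -4, 0]
    - [0, -4, 0]
    - [0, -4, 0]
    - [0, -2, 0]
    - [0, -2, 0]
    - [0, 0, 0]
  fingers: [1, 1, 1, 1, 1, 1, 1, 1]

```text
t: 6.3
eef_pos: [521.5, 18.8, 88.7]
eef_rot: [[-0.034, 0.0, -0.999], [0.999, -0.0, -0.034], [-0.0, -1.0, -0.0]]
ft_force: [-0.4, 1.3, 2.3]
grip_width: 0.5
```

```bash
python3 - <<'E'
from h import *
st();print('nominal',tool(92))
E
```

```text
t 6.3 [521.52  18.76  88.71] yaw 91.97 tilt -0.9999999997250011 F [-0.38  1.31  2.29] q [-0.05  0.56 -0.13  2.17  0.17  0.43  1.29] w 0.49825075643137035
nominal [521.09  18.56]
```

```bash
python3 - <<'E'
from h import *
plan([(521,49,89,92,2),(521,54,160,92,3),(616,176,160,73,5)])
E
```

```text
[[1.51, -0.01, -0.03], [1.51, -0.02, -0.02], [0.17, -2.37, -0.01], [0.17, -2.36, -0.0], [0.16, -2.37, -0.01], [2.37, 0.0, -1.98], [2.5, 0.0, -1.82], [2.62, 0.0, -1.65], [2.72, 0.0, -1.48], [2.81, 0.0, -1.29]] [[0, np.float64(-0.0), 0], [0, np.float64(-0.0), 0], [0, np.float64(-0.0), 0], [0, np.float64(-0.0), 0], [0, np.float64(-0.0), 0], [0, np.float64(3.8), 0], [0, np.float64(3.8), 0], [0, np.float64(3.8), 0], [0, np.float64(3.8), 0], [0, np.float64(3.8), 0]]
end [616.01 175.99 160.01] 72.96573366894333
```

arm_command:
  linear:
    - [1.5, 0, 0]
    - [1.5, 0, 0]
    - [0.2, -2.4, 0]
    - [0.2, -2.4, 0]
    - [0.2, -2.4, 0]
    - [2.4, 0, -2.0]
    - [2.5, 0, -1.8]
    - [2.6, 0, -1.6]
    - [2.7, 0, -1.5]
    - [2.8, 0, -1.3]
  dr:
    - [0, 0, 0]
    - [0, 0, 0]
    - [0, 0, 0]
    - [0, 0, 0]
    - [0, 0, 0]
    - [0, 3.8, 0]
    - [0, 3.8, 0]
    - [0, 3.8, 0]
    - [0, 3.8, 0]
    - [0, 3.8, 0]
  fingers: [1, 1, 1, 1, 1, 1, 1, 1, 1, 1]

```text
t: 7.55
eef_pos: [615.0, 178.9, 160.4]
eef_rot: [[0.294, -0.0, -0.956], [0.956, -0.0, 0.294], [-0.0, -1.0, 0.0]]
ft_force: [0.4, -1.0, 1.1]
grip_width: 0.4
```

```bash
python3 - <<'E'
from h import *
st()
a=manip.camera('top');b=manip.camera('side')
cv2.imwrite('pics/t3.png',a);cv2.imwrite('pics/s3.png',b)
cv2.imwrite('pics/v3.png',np.hstack([cv2.resize(a[195:305,255:350],(400,463),interpolation=cv2.INTER_CUBIC),cv2.resize(b[190:300,255:350],(400,463),interpolation=cv2.INTER_CUBIC)]))
E
```

```text
t 7.55 [615.04 178.89 160.42] yaw 72.92 tilt -0.9999999178021635 F [ 0.37 -0.99  1.14] q [-0.34  0.56 -0.05  1.85  0.04  0.73  0.86] w 0.42460988687378975
```

View pics/v3.png

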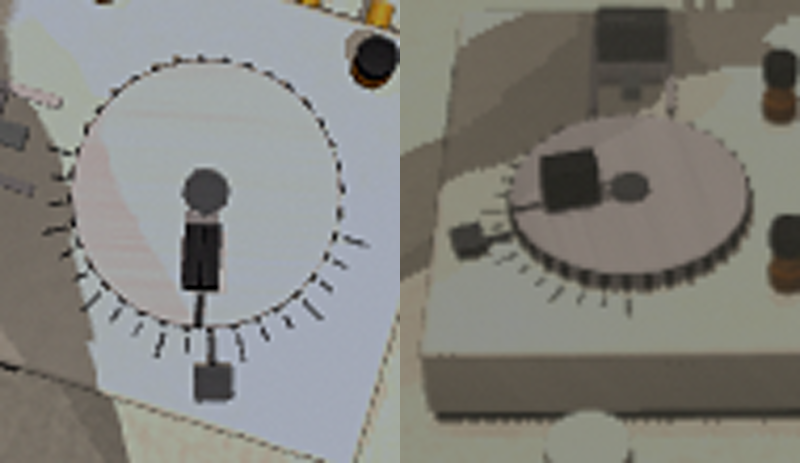

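In the top view the index runs (202,293) to (198,325) and the pointer needle (210,335) to (212,362). It needs a few more degrees counter-clockwise. Calculating how much.

```bash
python3 - <<'E'
from h import *
T=lambda x,y:np.array([255+(x+.5)*95/400-.5,195+(y+.5)*110/463-.5])
S=lambda x,y:np.array([255+(x-399.5)*95/400-.5,190+(y+.5)*110/463-.5])
ex=np.array([np.cos(-.295),np.sin(-.295)]);ey=np.array([-ex[1],ex[0]])
im=cv2.imread('pics/t3.png')
for nm,F,h,pts in(('top',T,(206,190),(('io',(198,325),76),('ii',(202,293),76),('fin',(202,254),106),('tip',(210,333),65),('needle',(211,350),66),('blk',(213,381),70))),
    ('side',S,(630,186),(('io',(513,211),76),('ii',(540,205),76),('fin',(570,165),106),('tip',(507,236),65),('blk',(467,240),70)))):
    hub=ray(nm,F(*h),80);print(nm,hub)
    for n,p,z in pts:
        d=(ray(nm,F(*p),z)-hub)[:2];l=np.array([d@ex,d@ey]);print(n,l,np.hypot(*l),np.arctan2(-l[1],-l[0]))
E
```

```text
top [560.15  -6.2   80.  ]
io [-67.26 -16.7 ] 69.30718568104074 0.24337500642955415
ii [-51.01 -13.76] 52.83841216436091 0.2634901377069514
fin [-34.06  -8.82] 35.181300140470555 0.25348159335876075
tip [-68.97 -23.59] 72.88907451394718 0.3295396506074505
needle [-77.21 -26.71] 81.70019366832024 0.3330771724582766
blk [-92.15 -32.48] 97.70344761478518 0.3389130257599878
side [562.43  -7.85  80.  ]
io [-67.57 -16.79] 69.62112506316728 0.24360673773427532
ii [-52.17 -11.72] 53.46905911944166 0.22106763277023797
fin [-33.63 -10.99] 35.38469466505864 0.3158765624344974
tip [-71.13 -26.18] 75.79547508297014 0.3527077634567158
blk [-93.32 -34.77] 99.58677846526963 0.3566642699077549
```

Both views put the index at about 0.25 rad and the pointer at about 0.34, so it needs roughly 5° more. I'm going back to push to tool yaw 97°.

```bash
python3 - <<'E'
from h import *
y=97.
print(tool(y))
plan([(*tool(y,d=58),160,y,5),(*tool(y,d=58),89,y,3),(*tool(y,d=34),89,y,2),(*tool(y),89,y,5)])
E
```

```text
[519.03  15.07]
[[-3.18, 0.01, 1.14], [-3.07, 0.0, 1.4], [-2.95, 0.01, 1.66], [-2.8, 0.0, 1.89], [-2.63, 0.01, 2.12], [0.0, 2.37, -0.0], [0.0, 2.36, -0.0], [0.0, 2.37, -0.0], [-1.2, -0.0, -0.0], [-1.2, -0.0, -0.0]] [[0, np.float64(-4.8), 0], [0, np.float64(-4.7), 0], [0, np.float64(-4.8), 0], [0, np.float64(-4.8), 0], [0, np.float64(-4.8), 0], [0, np.float64(0.0), 0], [0, np.float64(0.0), 0], [0, np.float64(0.0), 0], [0, np.float64(0.0), 0], [0, np.float64(0.0), 0]]
[[-0.15, -0.0, -0.0], [-0.14, -0.0, -0.0], [-0.15, -0.0, -0.0], [-0.14, -0.0, -0.0], [-0.15, -0.0, -0.0]] [[0, np.float64(0.0), 0], [0, np.float64(0.0), 0], [0, np.float64(0.0), 0], [0, np.float64(0.0), 0], [0, np.float64(0.0), 0]]
end [519.01  15.06  88.98] 97.04647965766
```

arm_command:
  linear:
    - [-3.2, 0, 1.1]
    - [-3.1, 0, 1.4]
    - [-2.9, 0, 1.7]
    - [-2.8, 0, 1.9]
    - [-2.6, 0, 2.1]
    - [0, 2.4, 0]
    - [0, 2.4, 0]
    - [0, 2.3, 0]
    - [-1.2, 0, 0]
    - [0, 0, 0]
  dr:
    - [0, -4.8, 0]
    - [0, -4.8, 0]
    - [0, -4.8, 0]
    - [0, -4.8, 0]
    - [0, -4.8, 0]
    - [0, 0, 0]
    - [0, 0, 0]
    - [0, 0, 0]
    - [0, 0, 0]
    - [0, 0, 0]
  fingers: [1, 1, 1, 1, 1, 1, 1, 1, 1, 1]

```text
t: 8.9
eef_pos: [515.5, 28.4, 90.2]
eef_rot: [[-0.12, 0.0, -0.993], [0.993, -0.001, -0.12], [-0.001, -1.0, 0.0]]
ft_force: [-0.0, 0.1, 0.1]
grip_width: 0.4
```

```bash
python3 - <<'E'
from h import *
st()
y=97.
plan([(*tool(y,d=32),89,y,2),(*tool(y),89,y,4)])
E
```

```text
t 8.9 [515.49  28.41  90.19] yaw 96.92 tilt -0.9999997467776025 F [-0.    0.12  0.07] q [-0.06  0.55 -0.15  2.18  0.19  0.42  1.33] w 0.3791917067005549
[[-0.42, 0.06, -0.1], [-0.42, 0.06, -0.09], [-0.13, -0.0, 0.0], [-0.13, -0.0, 0.0], [-0.13, -0.0, 0.0], [-0.14, -0.0, 0.0]] [[0, np.float64(-0.0), 0], [0, np.float64(-0.1), 0], [0, np.float64(0.0), 0], [0, np.float64(0.0), 0], [0, np.float64(0.0), 0], [0, np.float64(0.0), 0]]
end [519.03  15.04  88.99] 97.01647534769585
```

arm_command:
  linear:
    - [-0.4, 0.1, -0.1]
    - [-0.4, 0, -0.1]
    - [-0.15, 0, 0]
    - [-0.15, 0, 0]
    - [-0.13, 0, 0]
    - [-0.1, 0, 0]
    - [0, 0, 0]
    - [0, 0, 0]
  dr:
    - [0, 0, 0]
    - [0, 0, 0]
    - [0, 0, 0]
    - [0, 0, 0]
    - [0, 0, 0]
    - [0, 0, 0]
    - [0, 0, 0]
    - [0, 0, 0]
  fingers: [1, 1, 1, 1, 1, 1, 1, 1]

```text
t: 9.9
eef_pos: [518.9, 16.8, 88.6]
eef_rot: [[-0.122, -0.0, -0.993], [0.993, 0.0, -0.122], [0.0, -1.0, 0.0]]
ft_force: [-2.1, 2.6, 2.3]
grip_width: 0.4
```

```bash
python3 - <<'E'
from h import *
st();p=np.array(manip.state()['eef_pos'])[:2]
plan([(p[0]-4,p[1]+32,89,97,2),(p[0]-4,p[1]+38,160,97,3),(617,180,160,73,5)])
E
```

```text
t 9.9 [518.89  16.76  88.58] yaw 97.0 tilt -0.9999999383812423 F [-2.05  2.57  2.31] q [-0.04  0.56 -0.15  2.17  0.19  0.43  1.35] w 0.42552805634153756
[[1.61, -0.02, 0.0], [1.61, -0.02, 0.01], [0.2, -2.37, -0.03], [0.2, -2.36, -0.02], [0.2, -2.37, -0.03], [2.24, -0.0, -2.33], [2.42, -0.0, -2.14], [2.6, -0.0, -1.92], [2.74, -0.0, -1.7], [2.88, -0.0, -1.47]] [[0, np.float64(-0.0), 0], [0, np.float64(-0.0), 0], [0, np.float64(-0.0), 0], [0, np.float64(-0.0), 0], [0, np.float64(-0.0), 0], [0, np.float64(4.8), 0], [0, np.float64(4.8), 0], [0, np.float64(4.8), 0], [0, np.float64(4.8), 0], [0, np.float64(4.8), 0]]
end [616.99 179.96 159.98] 72.99752918025845
```

It's 1.7 mm short of the intended stop, so I'm pushing that much further and then retreating.

arm_command:
  linear:
    - [-0.1, 0, 0]
    - [-0.07, 0, 0]
    - [0, 0, 0]
    - [0, 0, 0]
  dr:
    - [0, 0, 0]
    - [0, 0, 0]
    - [0, 0, 0]
    - [0, 0, 0]
  fingers: [1, 1, 1, 1]

```text
t: 10.4
eef_pos: [519.4, 14.8, 88.6]
eef_rot: [[-0.122, 0.0, -0.993], [0.993, -0.0, -0.122], [-0.0, -1.0, -0.0]]
ft_force: [-0.8, 3.1, -0.3]
grip_width: 0.1
```

arm_command:
  linear:
    - [1.6, 0, 0]
    - [1.6, 0, 0]
    - [0.2, -2.4, 0]
    - [0.2, -2.4, 0]
    - [0.2, -2.4, 0]
    - [2.3, 0, -2.3]
    - [2.4, 0, -2.1]
    - [2.6, 0, -1.9]
    - [2.8, 0, -1.7]
    - [2.9, 0, -1.5]
  dr:
    - [0, 0, 0]
    - [0, 0, 0]
    - [0, 0, 0]
    - [0, 0, 0]
    - [0, 0, 0]
    - [0, 4.8, 0]
    - [0, 4.8, 0]
    - [0, 4.8, 0]
    - [0, 4.8, 0]
    - [0, 4.8, 0]
  fingers: [1, 1, 1, 1, 1, 1, 1, 1, 1, 1]

```text
t: 11.65
eef_pos: [616.5, 181.4, 160.7]
eef_rot: [[0.294, 0.0, -0.956], [0.956, 0.0, 0.294], [0.0, -1.0, -0.0]]
ft_force: [0.4, 0.7, 0.4]
grip_width: 0.4
```

```bash
python3 - <<'E'
from h import *
st()
a=manip.camera('top');b=manip.camera('side')
cv2.imwrite('pics/t4.png',a);cv2.imwrite('pics/s4.png',b)
cv2.imwrite('pics/v4.png',np.hstack([cv2.resize(a[195:305,255:350],(400,463),interpolation=cv2.INTER_CUBIC),cv2.resize(b[190:300,255:350],(400,463),interpolation=cv2.INTER_CUBIC)]))
E
```

```text
t 11.65 [616.5  181.37 160.7 ] yaw 72.91 tilt -0.999999903367113 F [0.39 0.66 0.39] q [-0.34  0.56 -0.05  1.85  0.04  0.73  0.86] w 0.37905043836780894
```

View pics/v4.png

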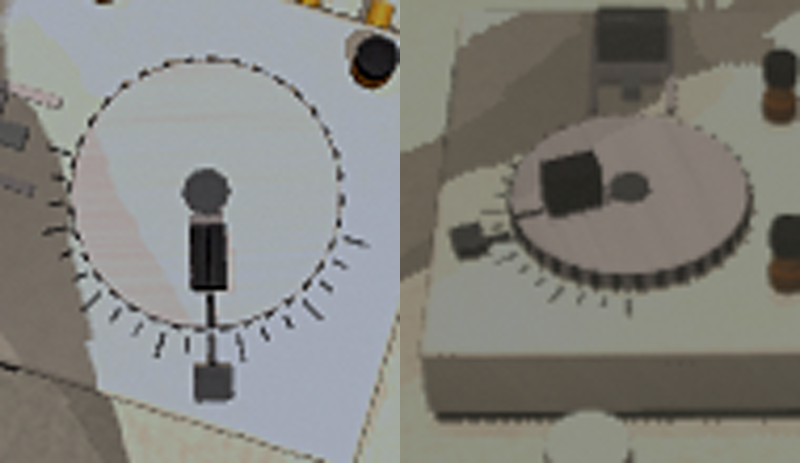

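The index (210,295)–(210,325) now points along the needle (211,333)–(212,362) in the top view, at about 0.336 rad against 0.34, so they are aligned. Next is the lock: go down outboard of the tab and push along tool -x.

arm_command:
  linear:
    - [0, 2.8, 0]
    - [0, 2.8, 0]
    - [0, 2.8, 0]
    - [-0.8, 0, 0]
    - [-0.8, 0, 0]
    - [-0.6, 0, 0]
    - [-0.4, 0, 0]
    - [-0.4, 0, 0]
    - [-0.4, 0, 0]
  dr:
    - [0, 0, 0]
    - [0, 0, 0]
    - [0, 0, 0]
    - [0, 0, 0]
    - [0, 0, 0]
    - [0, 0, 0]
    - [0, 0, 0]
    - [0, 0, 0]
    - [0, 0, 0]
  fingers: [1, 1, 1, 1, 1, 1, 1, 1, 1]

```text
t: 12.88
eef_pos: [606.8, 147.0, 77.2]
eef_rot: [[0.292, 0.002, -0.956], [0.956, 0.001, 0.292], [0.001, -1.0, -0.001]]
ft_force: [1.5, 2.3, 2.2]
grip_width: 0.2
```

```bash
python3 - <<'E'
from h import *
st();p=np.array(manip.state()['eef_pos'])[:2];d=p-[600.5,126.5]
print('along',d@[.291,.957],'across',d@[.957,-.291])
E
```

```text
t 12.88 [606.82 147.01  77.15] yaw 73.02 tilt -0.9999982884517856 F [1.46 2.32 2.22] q [-0.3   0.66 -0.05  1.95  0.06  0.54  0.89] w 0.16509029349209256
along 21.465119971180965 across 0.07956399675849266
```

In contact, with about 2.7 N of friction. Pushing on towards the stop.

arm_command:
  linear:
    - [-0.4, 0, 0]
    - [-0.4, 0, 0]
    - [-0.4, 0, 0]
    - [-0.3, 0, 0]
    - [0, 0, 0]
  dr:
    - [0, 0, 0]
    - [0, 0, 0]
    - [0, 0, 0]
    - [0, 0, 0]
    - [0, 0, 0]
  fingers: [1, 1, 1, 1, 1]

```text
t: 13.5
eef_pos: [601.6, 131.5, 76.5]
eef_rot: [[0.293, -0.001, -0.956], [0.956, -0.001, 0.293], [-0.001, -1.0, 0.0]]
ft_force: [-0.0, 0.8, 0.4]
grip_width: 0.4
```

arm_command:
  linear:
    - [-0.3, 0, 0]
    - [-0.2, 0, 0]
    - [0, 0, 0]
  dr:
    - [0, 0, 0]
    - [0, 0, 0]
    - [0, 0, 0]
  fingers: [1, 1, 1]

```text
t: 13.88
eef_pos: [600.1, 127.1, 76.5]
eef_rot: [[0.293, -0.001, -0.956], [0.956, -0.0, 0.293], [-0.0, -1.0, 0.0]]
ft_force: [0.1, 1.9, -0.3]
grip_width: 0.2
```

arm_command:
  linear:
    - [-0.2, 0, 0]
    - [0, 0, 0]
  dr:
    - [0, 0, 0]
    - [0, 0, 0]
  fingers: [1, 1]

```text
t: 14.12
eef_pos: [600.1, 126.9, 76.6]
eef_rot: [[0.292, 0.001, -0.957], [0.957, 0.002, 0.292], [0.002, -1.0, -0.0]]
ft_force: [2.6, 6.1, -1.7]
grip_width: 0.8
```

arm_command:
  linear:
    - [-0.2, 0, 0]
    - [0, 0, 0]
  dr:
    - [0, 0, 0]
    - [0, 0, 0]
  fingers: [1, 1]

```text
t: 14.38
eef_pos: [600.1, 126.7, 76.7]
eef_rot: [[0.29, 0.002, -0.957], [0.957, 0.004, 0.29], [0.004, -1.0, -0.001]]
ft_force: [2.8, 10.5, -4.0]
grip_width: 0.3
```

The tool has stopped while the force climbs to 11 N, so the slide is at its stop. Backing off and looking.

arm_command:
  linear:
    - [1.0, 0, 0]
    - [1.5, 0, 0]
    - [2.0, 0, 0]
    - [1.0, -3.0, 0]
    - [3.0, -4.0, 0]
    - [4.0, -4.0, 0]
    - [0, 0, 0]
    - [0, 0, 0]
  dr:
    - [0, 0, 0]
    - [0, 0, 0]
    - [0, 0, 0]
    - [0, 0, 0]
    - [0, 0, 0]
    - [0, 0, 0]
    - [0, 0, 0]
    - [0, 0, 0]
  fingers: [1, 1, 1, 1, 1, 1, 1, 1]

```text
t: 15.38
eef_pos: [635.3, 243.3, 186.2]
eef_rot: [[0.292, -0.001, -0.956], [0.956, -0.001, 0.292], [-0.001, -1.0, 0.0]]
ft_force: [-0.0, -2.3, -0.7]
grip_width: 0.4
```

```bash
python3 - <<'E'
from h import *
st()
a=manip.camera('top');b=manip.camera('side')
cv2.imwrite('pics/t5.png',a);cv2.imwrite('pics/s5.png',b)
cv2.imwrite('pics/v5.png',np.hstack([cv2.resize(a[165:305,230:350],(400,467),interpolation=cv2.INTER_CUBIC),cv2.resize(b[180:300,255:358],(400,467),interpolation=cv2.INTER_CUBIC)]))
E
```

```text
t 15.38 [635.28 243.3  186.15] yaw 73.03 tilt -0.9999995126806028 F [-0.05 -2.28 -0.7 ] q [-0.42  0.58 -0.04  1.74  0.03  0.83  0.8 ] w 0.42301393856231434
```

View pics/v5.png

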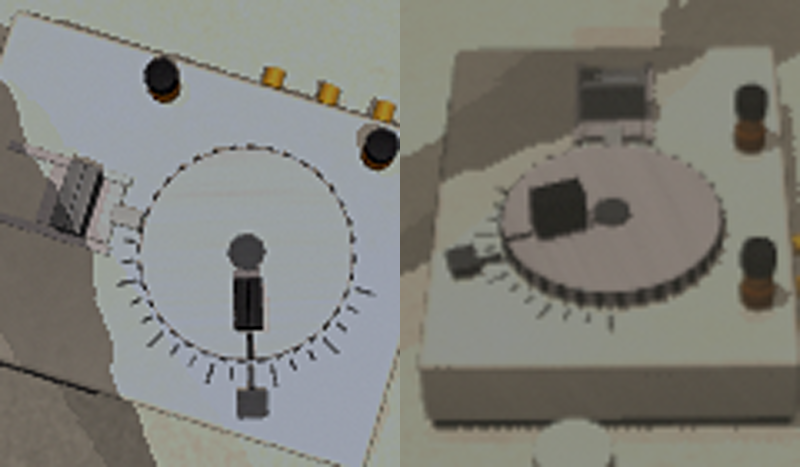

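The slide's tongue now reaches the dial's edge and the index still lines up with the needle. A last numeric check of the lock travel and the alignment.

```bash
python3 - <<'E'
from h import *
T=lambda x,y:np.array([230+(x+.5)*.3-.5,165+(y+.5)*140/467-.5])
S=lambda x,y:np.array([255+(x-399.5)*103/400-.5,180+(y+.5)*120/467-.5])
ex=np.array([np.cos(-.295),np.sin(-.295)]);ey=np.array([-ex[1],ex[0]])
for nm,F,h,pts in(('top',T,(246,252),(('io',(250,360),76),('ii',(250,335),76),('needle',(251,380),66),('blk',(252,403),70),('lock',(76,193),97))),
  ('side',S,(611,212),(('io',(502,241),76),('blk',(462,261),70),('lock',(613,76),97)))):
    hub=ray(nm,F(*h),80)
    for n,p,z in pts:
        d=(ray(nm,F(*p),z)-hub)[:2];l=np.array([d@ex,d@ey]);print(nm,n,l,np.arctan2(-l[1],-l[0]))
# bystander motion: image difference start/end around each (top view)
a,b=(cv2.imread(f'pics/{n}.png').astype(int) for n in('top0','t5'))
for n,(x,y) in dict(via=(344,209),vib=(279,188),jar=(377,273),wr=(205,220),beak=(110,298),flask=(512,272),mouse=(101,251),blk=(305,286)).items():
    print(n,np.abs(a-b)[y-14:y+14,x-14:x+14].mean())
E
```

```text
top io [-65.9  -23.28] 0.3396026382094613
top ii [-50.48 -18.46] 0.35066841578566355
top needle [-77.75 -27.59] 0.3410177422043248
top blk [-91.82 -32.69] 0.3420561200807297
top lock [  2.15 114.68] -1.589508284929012
side io [-67.89 -22.22] 0.3163556872547086
side blk [-92.47 -33.89] 0.3512392885153887
side lock [ -0.   118.41] -1.5707585771567367
via 14.878826530612244
vib 15.200255102040817
jar 15.75297619047619
wr 45.8796768707483
beak 36.601190476190474
flask 6.096513605442177
mouse 56.12840136054422
blk 16.854166666666668
```

The lock moved 21–25 mm in the images and met a hard stop, at 11 N against about 2 N of friction. The index reads 0.340 rad and the needle 0.341. The robot is clear of everything, so I'm handing in.

```bash
python3 -c "
from cell import manip
print(manip.sign_off())"
```

```text
the job is handed in; nothing more can be done
None
```

I turned the dial to the pointer, pushed the lock slide to its stop and handed the job in at about 15.5 s; `sign_off()` reports no verdict. I used closed fingers on one face of the fin, then one face of the tab. The first push stopped about 5° short, so I went back and corrected it before touching the lock.

**Last checks:**
- **Dial:** in the top view the index end is at 0.340 rad and the pointer needle at 0.341. The coarser side view gives 0.316 against 0.351 for the pointer block, a gap of about 2.5 mm at the rim, still inside the 5 mm allowed.
- **Lock:** the slide stopped hard at about 11 N, against about 2 N while sliding, and its tongue reaches the dial's edge. The images show 24 mm (top) and 21 mm (side) of travel and the finger position about 28 mm. They disagree by a few millimetres, so "fully home" rests on the hard stop.
- **Pointer and loose things:** the pointer block measured at 0.338 to 0.348 rad at the start and 0.342 at the end, so it did not move. The vials look undisturbed in the last picture. The start-to-end image comparison did not settle the wrench, beaker and mouse: it changed clearly there, which I put down to the arm and its shadow. The tool never went near the beaker and mouse at low height, and no unexpected force appeared at the end of any move.

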